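# Tip the glove carton down into its taped place

### The arm

A 6-joint arm with a two-finger parallel gripper is mounted at the origin on the work surface. World frame = base frame: x ahead of the robot, y to its left, z up, the work surface at z = 0. Lengths are in m, angles in rad, forces in N, time in s.
With the tool pointing down it reaches from about 0.25 to 0.725 m from the base axis. Payload 4 kg.
Tool frame: the origin (TCP) lies midway between the tips of the shut fingers; the grasp point (between the pads) lies 19 mm behind it; x points along the fingers, y is the direction in which the jaws open and shut, and the axes are right-handed (so a half turn about x gives the same grasp; the last joint's range is limited). The gripper opens to 85 mm and grips with 20 to 120 N. Pads are 22 mm wide; open, the fingers measure 114 mm over their backs; the gripper's body (76 mm by 85 mm) begins 54 mm behind the grasp point. The pads swing forward as they close: fully open they stand 13 mm farther back than shut.
Start: joints at [1.327, 0.241, 0.005, 1.335, 0, 1.571], TCP at [0.121, 0.485, 0.231] pointing down, gripper open.
Joint ranges: [-2.72, 2.72], [-1.05, 1.87], [-1.09, 1.28], [-1.99, 2.15], [-1.42, 1.44], [-3.14, 3.14]. Speed limits (rad/s): [2.79, 2.79, 3.14, 3.14, 3.14, 3.14].

### API

Orientations are given as a unit quaternion [x, y, z, w].
In Python, from workcell import * gives the robot as it stands.
- The arm moves only by the tool play_rows, never from a script. Its argument "plan" is a list of rows, each a list of 7 numbers: the shift along the tool's x, y, z in mm, then the turn, a rotation vector about the tool's x, y, z in rad, then the closure, from -1 (fully open) to 1 (shut). In form: [[x, y, z, rx, ry, rz, grip], ...]. A call has 1 to 20 rows; each row shifts and turns the commanded pose from where the row before left it, along the tool's axes as they then stand; what a row does not reach is not made up. A row lasts 1/12 s, in which the tool goes at most 41.7 mm and 7.16 degrees, less where a joint would pass 70% of its speed; a pose out of reach is approached as far as the arm can. A call with a gripper value outside its range is refused whole. The fingers move at their own pace and stop on an object; the grip force is fixed at half the most. Time passes only in rows, so rows that do not move let the fingers close. It gives the time, the measured TCP pose, the force and the opening at its end, in the units of the state.
- get_obs(): the state, without advancing time (a new reading comes with each control period).
- camera(name): name is "scene" or "top" or "wrist"; returns a dict with "frame" (400x640x3 uint8, red, green, blue), "depth" (400x640 float32, m along the optical axis (not along the pixel's ray), 0 where there is no reading), "fx", "fy", "cx", "cy" (pixels), "distortion" ([k1, k2, p1, p2, k3] as OpenCV has them; the pictures are not rectified), "camera_from_world" (4x4, takes a point from world to camera coordinates). Camera axes: x right, y up, looking along -z (the intrinsics and any distortion apply to the point x, -y, -z); pixel columns grow to the right and rows downward; lengths in m; the calibration is good to about 2 mm. A picture is of the moment at which its call begins.
- job_done(): hands the job in, once; it reports no verdict.
Trained networks look in a picture, given as the dict that the camera call returned (one of the last four; its "shot" number tells which), for a name from the list of things; names that differ only in an ending like _2 or _b are one class to them, and where a whole thing is asked for, a point or a joint stands for the part that bears it (a point fixed in the world has none). Each returns a list of dicts, best first, with "confidence" (0 to 1); they miss things now and then, are a little off and sometimes report something else, mostly with a low value. They report only what shows in the picture. A call takes as long as a camera call. They do not tell look-alikes from the thing itself.
- search_frame(thing, picture): "centre" ([x, y, z] in m, in world coordinates, good to about 4 mm: the middle of the surface that is visible of it).
- pinpoint(thing, picture): "centre" ([x, y, z] in m, in world coordinates, good to about 4 mm: a listed point, or the origin of a listed thing).
The state is a dict: "clock": time; "joint_pos": joint angles; "joint_vel": joint speeds; "tau": joint torques, N m; "eef_pos": TCP position; "tool_rot": TCP orientation; "ft_force": force on the tool from outside, world axes, zero at the start; "ft_torque": the same for the moment, N m; "grip_width": finger opening in m.
Only numpy, scipy, OpenCV 4.12 (cv2) and the standard library are available. Lean on these libraries where they do the work, as an engineer would, in place of code of your own. Each camera call takes 0.05 s, during which the arm holds its last target. There are 200 camera calls.

### The job

Lay out the treatment bench: with the fingertips push the blue feeding bowl out of the yellow taped place until it stands clear of the tape, then push the standing glove carton over from high up on the face with the oval opening, so that it lands on its back in the taped place, opening up, with nothing sticking out past the tape. Push only: do not lift the bowl or the carton, keep the bowl upright, and leave the mug, the tub and the jar where they are.

Things in the scene. Friction and masses are not known exactly. Their poses are not given: they have to be found in the camera images.
- bay: The taped place: a rectangle of flat yellow tape on the bench, which does not move. Outer edge 286 mm (x) by 181 mm (y), tape 18 mm wide, so 250 x 145 mm inside. Origin at its centre on the bench top (z = 0); x runs along its length from the end where the carton stands to the other end.
- carton: Full glove carton: closed white box, teal bands, 65 (x) by 115 (y) by 220 mm high (z), 0.3 to 0.65 kg, loose, standing on its end astride the tape at the bay's -x end, its x within 0.07 rad of the bay's x. Origin: centre of that end (underside). z up; x points from the face with the oval blue opening (-x face) into the bay. A push above half height tips it over its foot edge without sliding.
- carton_mid (a point): The middle of the carton, 110 mm along its z from the origin.
- carton_opening (a point): The middle of the oval opening on the carton's -x face (origin + 32.5 mm along -x, 115 mm along z).
- carton_foot_left (a point): Corner of the carton's back (+x) face: x +32.5, y +57.5, z 0 mm in the carton's frame.
- carton_foot_right (a point): Corner of the carton's back (+x) face: x +32.5, y -57.5, z 0 mm.
- carton_head_left (a point): Corner of the carton's back (+x) face: x +32.5, y +57.5, z 220 mm.
- carton_head_right (a point): Corner of the carton's back (+x) face: x +32.5, y -57.5, z 220 mm.
- bowl: Blue stoneware feeding bowl, round, open, 90 mm across, 38 mm high, wall 6 mm, inner floor 8 mm up, 0.15 to 0.3 kg, loose, standing inside the taped place. Origin at the centre of its underside, z up. The bench beside it (bay x above 0) on the bay's -y side is free to 220 mm from the bay's centre line.
- mug: White coffee mug, 78 mm across, 88 mm high, its handle at its +y. Origin at the centre of its underside. Bystander, loose. Of mug, tub and jar two stand on the bay's +y side, their centres 185 mm or more from its centre line; the third on the -y side, beside the carton.
- tub: White lidded tub with a red band, 76 mm across and 86 mm high, origin at the centre of its underside. Bystander, loose.
- jar: Amber jar with an orange cap, 54 mm across and 85 mm high, origin at the centre of its underside. Bystander, loose.
Not all that is in view belongs to the job. What is meant by the carton is not orange, and is the smaller of those in its own colour. Several things have the shape of the bowl; the one meant has the colours described above.

How it is judged:
By the outcome, as a careful person would: the job done as asked, in the order asked, and still so for the second after the job is handed in, with the robot touching nothing.
It also fails if it takes over 48 s, if anything falls off the work surface, if the arm or the gripper's body presses on something with over 40 N, if the wrist force passes 120 N, or if a joint passes its speed limit or range.

## Working session

There is one attempt and no reset: what is moved stays moved. The work goes in short steps, Python scripts to look and compute and a tool call to move; the robot and the scene stay as the last step left them, time stands still between calls to the robot, and variables do not carry over. Pictures are saved under pics/ and viewed, about 8 in all and at most 12, crops included, and the job is handed in when it is done.

Besides the shell and the picture viewer there is one more tool, called after "Call:" as a command line: name --pt "numbers of a row" for each row, then --argument value for the rest. play_rows: Moves the arm, as the interface text tells. Its arguments: {"type":"object","properties":{"plan":{"type":"array","items":{"type":"array","items":{"type":"number"}}}},"required":["plan"]}

```bash
mkdir -p pics; cat > h.py <<'E'
from workcell import *
import numpy as np, cv2
def save(p,n): cv2.imwrite('pics/'+n,cv2.cvtColor(p['frame'],cv2.COLOR_RGB2BGR))
def world(p):
    """HxWx3 world points"""
    K=np.array([[p['fx'],0,p['cx']],[0,p['fy'],p['cy']],[0,0,1]]);h,w=p['depth'].shape
    u,v=np.meshgrid(np.arange(w),np.arange(h))
    n=cv2.undistortPoints(np.stack([u,v],-1).reshape(-1,1,2).astype(np.float64),K,np.array(p['distortion'],float)).reshape(h,w,2)
    d=p['depth'];c=np.stack([n[...,0]*d,-n[...,1]*d,-d,np.ones_like(d)],-1)
    W=(c@np.linalg.inv(np.array(p['camera_from_world'])).T)[...,:3];W[d==0]=np.nan
    return W
def pix(p,X):
    c=np.array(p['camera_from_world'])@np.append(X,1)
    K=np.array([[p['fx'],0,p['cx']],[0,p['fy'],p['cy']],[0,0,1]])
    return cv2.projectPoints(np.array([[c[0],-c[1],-c[2]]]),np.zeros(3),np.zeros(3),K,np.array(p['distortion'],float))[0].ravel()
E
python3 - <<'E'
from h import *
for c in ['scene','top']:
    p=camera(c); save(p,c+'0.png'); print(c,p['frame'].shape)
    for t in ['bay','carton','carton_opening','bowl','mug','tub','jar']:
        for r in pinpoint(t,p)[:4]: print(t,np.round(r['centre'],3),round(r['confidence'],2),np.round(pix(p,r['centre'])))
print(get_obs())
E
```

```text
scene (400, 640, 3)
bay [ 0.698  0.275 -0.   ] 0.19 [417. 310.]
carton [0.437 0.161 0.001] 0.92 [372. 215.]
carton [ 0.272  0.325 -0.001] 0.85 [433. 177.]
carton [ 0.672 -0.18   0.001] 0.77 [221. 276.]
bowl [0.62  0.098 0.002] 0.73 [342. 271.]
bowl [ 0.812  0.064 -0.001] 0.6 [316. 347.]
mug [ 0.567  0.313 -0.001] 0.87 [432. 263.]
tub [0.698 0.276 0.003] 0.96 [418. 309.]
jar [ 0.431 -0.052  0.003] 0.76 [293. 205.]
top (400, 640, 3)
bay [ 0.434  0.16  -0.005] 0.73 [279. 236.]
bay [0.568 0.31  0.002] 0.61 [234. 194.]
carton [ 0.676 -0.178  0.   ] 0.93 [383. 166.]
carton [ 0.439  0.164 -0.003] 0.9 [277. 235.]
carton [ 0.269  0.326 -0.002] 0.82 [225. 286.]
carton_opening [0.236 0.301 0.15 ] 0.85 [223. 300.]
carton_opening [0.404 0.172 0.114] 0.74 [271. 244.]
carton_opening [ 0.652 -0.206  0.115] 0.61 [398. 166.]
bowl [ 0.624  0.098 -0.   ] 0.65 [299. 179.]
bowl [ 0.806  0.062 -0.003] 0.55 [312. 126.]
mug [ 0.567  0.312 -0.001] 0.64 [234. 194.]
tub [0.696 0.272 0.002] 0.88 [247. 156.]
jar [ 0.432 -0.047 -0.002] 0.73 [342. 239.]
{'clock': 0.8, 'joint_pos': array([ 1.32704816e+00,  2.40539047e-01,  5.00285332e-03,  1.33517841e+00,
       -2.88528894e-05,  1.57080241e+00]), 'joint_vel': array([ 7.22033544e-04, -9.78519240e-05, -4.04258517e-04,  1.73476488e-04,
        1.69250950e-03, -2.13468383e-04]), 'tau': array([ 7.08663788e-05, -3.72153282e+01,  2.52676910e+01,  7.68009941e-04,
       -2.40825258e-06, -8.34099403e-07]), 'eef_pos': array([0.1206818 , 0.48522787, 0.23133803]), 'tool_rot': array([ 0.08599438,  0.70184795, -0.0859395 ,  0.70187522]), 'ft_force': array([-0.7318181 ,  0.41426363, -0.05337741]), 'ft_torque': array([-0.01988975, -0.00270912,  0.02652993]), 'grip_width': 0.08550407588979363}
```

View pics/scene0.png

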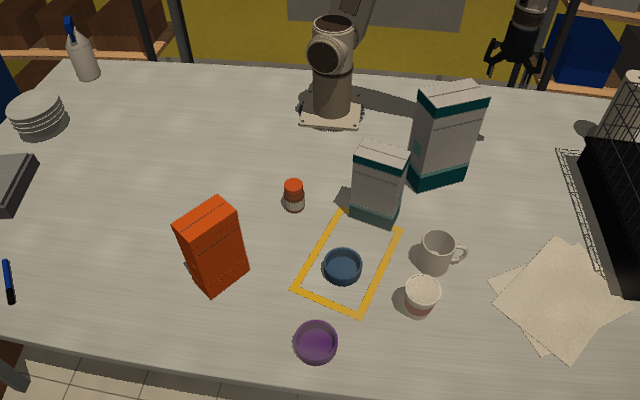

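View pics/top0.png

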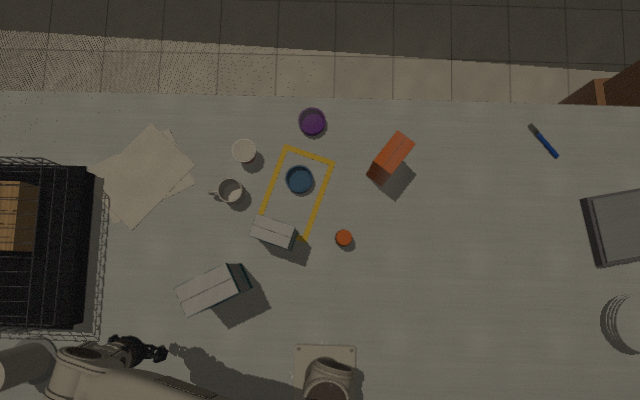

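Scene picture: the cartons are small white (372,190), large white (445,135) and orange (210,250), so I choose the small white. Bowls: blue (343,266) in the tape, purple (316,342). I choose blue. Next I'll measure the bay, the carton top and the bowl, and check with one crop.

```bash
python3 - <<'E'
from h import *
P={c:camera(c) for c in['top','scene']}
def rect(x,n): 
    r=cv2.minAreaRect(x.astype(np.float32)*1000); print(n,np.round(r[0]),np.round(r[1]),round(r[2],1),'rad',np.round(np.deg2rad(r[2]),3),len(x)); return r
allY=[]
for c,p in P.items():
    W=world(p);hsv=cv2.cvtColor(p['frame'],cv2.COLOR_RGB2HSV)
    near=(abs(W[...,0]-.57)<.25)&(abs(W[...,1]-.1)<.2)
    y=near&(hsv[...,0]>18)&(hsv[...,0]<32)&(hsv[...,1]>130)&(abs(W[...,2])<.012)
    allY.append(W[y][:,:2]); print(c,'zmed',np.nanmedian(W[y][:,2]))
    rect(W[y][:,:2],'bay '+c)
    t=near&(abs(W[...,2]-.22)<.008)&(np.hypot(W[...,0]-.437,W[...,1]-.16)<.1); rect(W[t][:,:2],'carton top '+c)
    b=near&(abs(W[...,0]-.62)<.07)&(abs(W[...,1]-.098)<.07)&(W[...,2]>.030)&(W[...,2]<.045)
    if b.sum()>5: print('bowl rim',c,b.sum(),cv2.minEnclosingCircle(W[b][:,:2].astype(np.float32)*1000))
    for n,(x,yy) in dict(mug=(.567,.312),tub=(.697,.274),jar=(.431,-.05),purple=(.81,.063),orange=(.674,-.18),big=(.27,.325)).items():
        m=(np.hypot(W[...,0]-x,W[...,1]-yy)<(.1 if n in('orange','big') else .07))&(W[...,2]>.02)
        if n in('orange','big'): m&=W[...,2]>np.nanmax(W[m][:,2])-.012
        rect(W[m][:,:2],n+' '+c+' h%.3f'%np.nanmax(W[m][:,2]))
np.save('yel.npy',np.vstack(allY))
p=P['top'];cv2.imwrite('pics/crop1.png',cv2.resize(cv2.cvtColor(p['frame'][110:310,170:420],cv2.COLOR_RGB2BGR),None,fx=3,fy=3))
E
```

```text
top zmed 0.0018648768307281127
bay top [580. 113.] [180. 286.] 71.5 rad 1.248 1043
carton top top [437. 162.] [116.  66.] 72.8 rad 1.27 962
bowl rim top 161 ((619.3544921875, 96.65764617919922), 44.93489074707031)
mug top h0.099 [574. 320.] [100.  77.] 64.4 rad 1.124 358
tub top h0.098 [696. 272.] [74. 74.] 3.6 rad 0.063 487
jar top h0.094 [431. -48.] [51. 51.] 46.5 rad 0.812 242
purple top h0.050 [812.  62.] [87. 87.] 48.4 rad 0.845 216
orange top h0.229 [ 671. -177.] [ 66. 118.] 52.7 rad 0.919 829
big top h0.300 [272. 322.] [ 85. 153.] 27.5 rad 0.481 1343
scene zmed 0.0004965162383290256
bay scene [578. 112.] [182. 288.] 71.6 rad 1.25 1954
carton top scene [437. 163.] [117.  70.] 72.9 rad 1.273 1118
bowl rim scene 358 ((617.97314453125, 98.87743377685547), 45.846126556396484)
mug scene h0.092 [564. 319.] [ 79. 100.] 35.2 rad 0.615 1366
tub scene h0.090 [696. 272.] [75. 74.] 7.2 rad 0.126 1226
jar scene h0.088 [436. -46.] [51. 53.] 77.4 rad 1.351 561
purple scene h0.041 [812.  64.] [89. 88.] 8.1 rad 0.141 606
orange scene h0.224 [ 671. -179.] [ 70. 116.] 52.4 rad 0.914 1588
big scene h0.291 [272. 323.] [ 90. 155.] 26.9 rad 0.47 1451
```

View pics/crop1.png

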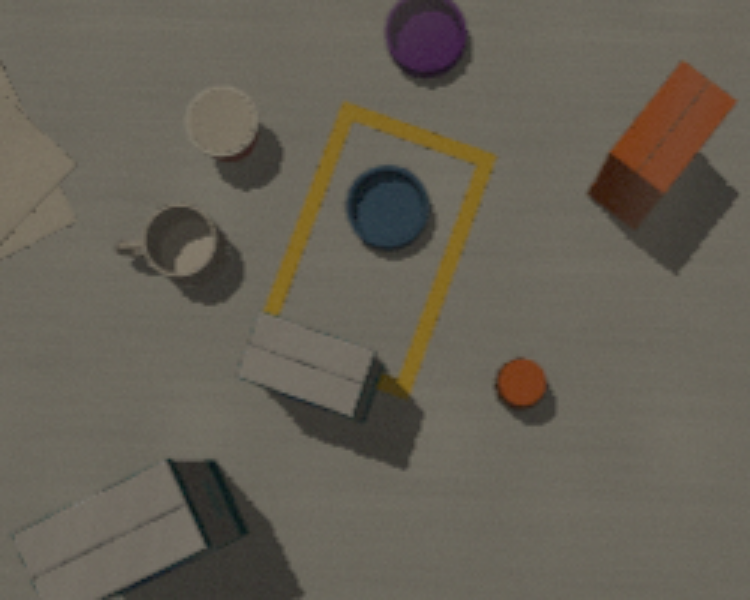

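Crop confirms it: blue bowl inside the tape at (388,207), small white carton astride the near end at (308,365), jar at (521,383), mug and tub on the left. Next I'll check the arm's height profile, because the forearm could pass over the carton.

```bash
python3 - <<'E'
from h import *
p=camera('top');W=world(p);o=get_obs()
a=o['joint_pos'][0];r=W[...,0]*np.cos(a)+W[...,1]*np.sin(a);s=-W[...,0]*np.sin(a)+W[...,1]*np.cos(a)
for lo in np.arange(-.15,.65,.05):
    m=(r>lo)&(r<lo+.05)&(abs(s)<.09)&(W[...,2]>.1)
    if m.sum()>3: print(round(lo,2),m.sum(),'z',np.round(np.percentile(W[m][:,2],[2,50,98]),3),'s',np.round(np.percentile(s[m],[2,98]),3))
q=camera('wrist');print(np.round(np.linalg.inv(np.array(q['camera_from_world'])),3), [k for k in dir(__import__('workcell')) if k[0]!='_'])
E
```

```text
-0.1 17 z [0.245 0.254 0.303] s [-0.078 -0.024]
-0.05 644 z [0.216 0.297 0.313] s [-0.087 -0.017]
0.0 819 z [0.219 0.303 0.313] s [-0.087 -0.003]
0.05 215 z [0.114 0.257 0.311] s [-0.08   0.011]
0.2 186 z [0.674 0.694 0.721] s [-0.057 -0.053]
0.25 478 z [0.665 0.71  0.725] s [-0.056 -0.041]
0.3 711 z [0.656 0.71  0.721] s [-0.056 -0.026]
0.35 848 z [0.649 0.702 0.713] s [-0.052 -0.009]
0.4 1220 z [0.299 0.687 0.701] s [-0.046  0.009]
0.45 2325 z [0.309 0.654 0.689] s [-0.047  0.024]
0.5 1233 z [0.401 0.67  0.684] s [-0.047  0.035]
0.55 82 z [0.272 0.329 0.351] s [-0.015 -0.002]
[[ 0.241 -0.921 -0.307  0.04 ]
 [ 0.97   0.229  0.075  0.505]
 [ 0.001 -0.316  0.949  0.373]
 [ 0.     0.     0.     1.   ]] ['Unreachable', 'camera', 'get_obs', 'job_done', 'pinpoint', 'search_frame']
```

```bash
cat >> h.py <<'E'
from scipy.spatial.transform import Rotation as Ro
B=np.array([.579,.1125,0]);th=-np.deg2rad(18.5);RB=Ro.from_euler('z',th).as_matrix()
def bay(X): return RB.T@(np.asarray(X)-B)
def unbay(b): return RB@np.asarray(b)+B
def goto(bp,yaw_y):
    """print tool shift (mm) and rotvec to reach bay point bp with tool x down, tool y at bay angle yaw_y"""
    o=get_obs();R=Ro.from_quat(o['tool_rot']).as_matrix();p=o['eef_pos']
    yy=RB@np.array([np.cos(yaw_y),np.sin(yaw_y),0]);x=np.array([0,0,-1.]);T=np.stack([x,yy,np.cross(x,yy)],1)
    print('shift',np.round(1000*R.T@(unbay(bp)-p),1),'turn',np.round(Ro.from_matrix(R.T@T).as_rotvec(),3),'at bay',np.round(1000*bay(p),1),'t',o['clock'])
E
python3 - <<'E'
from h import *
R=Ro.from_quat(get_obs()['tool_rot']).as_matrix();print(np.round(R,3));print('cam in tool',np.round(R.T@(np.array([.04,.505,.373])-get_obs()['eef_pos']),3))
for y in(0,np.pi,np.pi/2,-np.pi/2): goto([.043,.070,.25],y)
for n,b in dict(a=[.043,.07,0],b=[.043,-.11,0],c=[-.205,.0,0]).items(): print(n,unbay(b))
E
```

```text
[[ 0.     0.241  0.97 ]
 [ 0.     0.97  -0.241]
 [-1.     0.     0.   ]]
cam in tool [-0.142 -0.    -0.083]
shift [ -18.7 -184.7  583.1] turn [ 1.65  0.   -0.  ] at bay [-552.9  208.   231.3] t 1.0
shift [ -18.7 -184.7  583.1] turn [-1.492  0.     0.   ] at bay [-552.9  208.   231.3] t 1.0
shift [ -18.7 -184.7  583.1] turn [ 0.079  0.    -0.   ] at bay [-552.9  208.   231.3] t 1.0
shift [ -18.7 -184.7  583.1] turn [-3.063  0.     0.   ] at bay [-552.9  208.   231.3] t 1.0
a [0.64198924 0.16523856 0.        ]
b [ 0.5848744 -0.0054597  0.       ]
c [0.38459365 0.17754745 0.        ]
```

Call:
play_rows --pt "-35 0 0 0 0 0 0" --pt "-40 0 0 0 0 0 0" --pt "-40 0 0 0 0 0 0" --pt "-20 0 0 0 0 0 0" --pt "0 -11.5 36.5 0 0 0 0" --pt "0 -11.5 36.5 0 0 0 0" --pt "0 -11.5 36.5 0 0 0 0" --pt "0 -11.5 36.5 0 0 0 0" --pt "0 -11.5 36.5 0 0 0 0" --pt "0 -11.5 36.5 0 0 0 0" --pt "0 -11.5 36.5 0 0 0 0" --pt "0 -11.5 36.5 0 0 0 0" --pt "0 -11.5 36.5 0 0 0 0" --pt "0 -11.5 36.5 0 0 0 0" --pt "0 -11.5 36.5 0 0 0 0" --pt "0 -11.5 36.5 0 0 0 0" --pt "0 -11.5 36.5 0 0 0 0" --pt "0 -11.5 36.5 0 0 0 0" --pt "0 -11.5 36.5 0 0 0 0" --pt "0 -11.5 36.5 0 0 0 0"

```text
clock: 2.67
eef_pos: [0.6442, 0.1644, 0.3665]
tool_rot: [0.086, 0.702, -0.086, 0.702]
ft_force: [1.4, 0.6, 0.4]
grip_width: 0.0426
```

Call:
play_rows --pt "0 0 0 0.11 0 0 0" --pt "0 0 0 0.11 0 0 0" --pt "0 0 0 0.11 0 0 0" --pt "0 0 0 0.11 0 0 0" --pt "0 0 0 0.11 0 0 0" --pt "0 0 0 0.11 0 0 0" --pt "0 0 0 0.11 0 0 0" --pt "0 0 0 0.11 0 0 0" --pt "0 0 0 0.11 0 0 0" --pt "0 0 0 0.11 0 0 0" --pt "0 0 0 0.11 0 0 0" --pt "0 0 0 0.11 0 0 0" --pt "0 0 0 0.11 0 0 0" --pt "0 0 0 0.11 0 0 0" --pt "0 0 0 0.11 0 0 0" --pt "0 0 0 0 0 0 0"

```text
clock: 4.0
eef_pos: [0.6431, 0.1657, 0.3661]
tool_rot: [-0.574, -0.413, 0.574, -0.413]
ft_force: [0.4, -0.7, -0.0]
grip_width: 0.0426
```

```bash
python3 - <<'E'
from h import *
goto([.043,.072,.015],0); o=get_obs();print(o['joint_pos'],o['grip_width'],o['ft_force'])
E
```

```text
shift [351.1  -0.8  -1.3] turn [-0.002  0.     0.   ] at bay [ 43.9  70.8 366.1] t 4.0
[ 2.52176417e-01  6.46959284e-01  9.83180233e-01  1.90727139e+00
 -5.77896762e-06  2.14769852e+00] 0.04261875685325528 [ 0.39468166 -0.681183   -0.03446715]
```

Call:
play_rows --pt "38 0 -0.2 0 0 0 0" --pt "38 0 -0.2 0 0 0 0" --pt "38 0 0 0 0 0 0" --pt "38 0 0 0 0 0 0" --pt "38 0 0 0 0 0 0" --pt "38 0 0 0 0 0 0" --pt "38 0 0 0 0 0 0" --pt "38 0 0 0 0 0 0" --pt "20 0 0 0 0 0 0" --pt "15 0 0 0 0 0 0" --pt "10 0 0 0 0 0 0" --pt "5 0 0 0 0 0 0" --pt "0 0 0 0 0 0 0"

```text
clock: 5.08
eef_pos: [0.6426, 0.1659, 0.0113]
tool_rot: [-0.573, -0.414, 0.574, -0.413]
ft_force: [-0.1, 0.1, 0.4]
grip_width: 0.0428
```

```bash
python3 - <<'E'
from h import *
goto([.043,-.112,.012],0)
p=camera('scene');cv2.imwrite('pics/c2.png',cv2.resize(cv2.cvtColor(p['frame'][130:350,240:500],cv2.COLOR_RGB2BGR),None,fx=2.5,fy=2.5))
E
```

```text
shift [ -0.5  -0.6 182.9] turn [0.001 0.001 0.001] at bay [43.4 70.9 11.3] t 5.0833
```

View pics/c2.png

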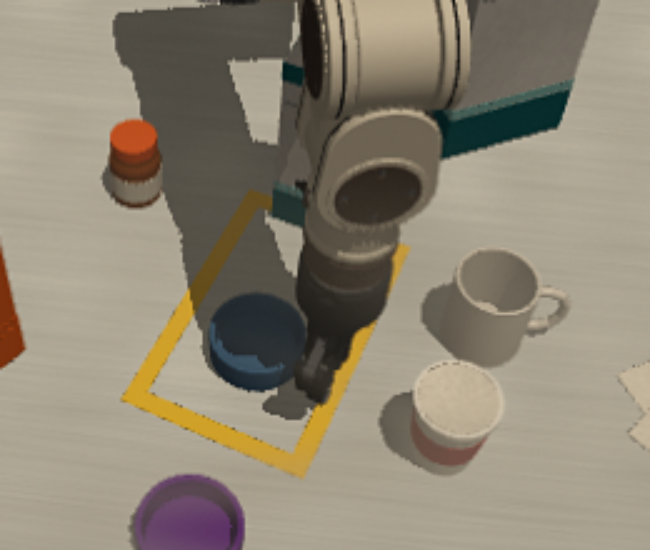

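The crop shows the fingers at (325,370) down on the bowl's +y side, with the bowl at (257,340) and nothing else touched. I'll push it 180 mm.

Call:
play_rows --pt "0 0 8 0 0 0 0" --pt "0 0 8 0 0 0 0" --pt "0 0 8 0 0 0 0" --pt "0 0 8 0 0 0 0" --pt "0 0 10 0 0 0 0" --pt "0 0 11 0 0 0 0" --pt "0 0 11 0 0 0 0" --pt "0 0 11 0 0 0 0" --pt "0 0 11 0 0 0 0" --pt "0 0 11 0 0 0 0" --pt "0 0 11 0 0 0 0" --pt "0 0 11 0 0 0 0" --pt "0 0 11 0 0 0 0" --pt "0 0 11 0 0 0 0" --pt "0 0 11 0 0 0 0" --pt "0 0 10 0 0 0 0" --pt "0 0 8 0 0 0 0" --pt "0 0 6 0 0 0 0" --pt "0 0 3 0 0 0 0" --pt "0 0 0 0 0 0 0"

```text
clock: 6.8
eef_pos: [0.5862, -0.0049, 0.0129]
tool_rot: [0.574, 0.413, -0.574, 0.413]
ft_force: [0.7, 2.8, 2.4]
grip_width: 0.0429
```

```bash
python3 - <<'E'
from h import *
goto([.043,-.112,.012],0)
for c in('scene','top'):
    p=camera(c); save(p,c+'1.png')
    for r in pinpoint('bowl',p): print(c,np.round(1000*bay(r['centre'])),r['confidence'])
E
```

```text
shift [ 0.9 -1.1  3. ] turn [-0.001 -0.    -0.001] at bay [  44.1 -109.    12.9] t 6.8
scene [236.  28.  -4.] 0.96
scene [  46. -155.   -2.] 0.81
top [230.  21.   0.] 0.62
top [  48. -161.   -4.] 0.38
```

View pics/scene1.png

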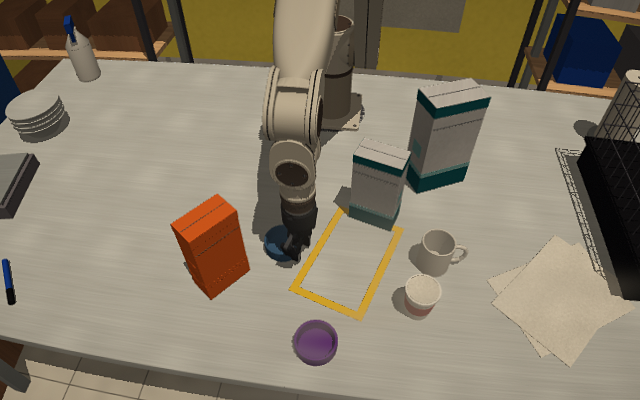

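Scene picture: the bowl at (280,243) stands upright and clear of the tape, about bay (46,-158). The carton hasn't moved. I'll retreat, rise and go round behind the carton.

Call:
play_rows --pt "0 0 -10 0 0 0 0" --pt "0 0 -10 0 0 0 0" --pt "-30 0 0 0 0 0 0" --pt "-40 0 0 0 0 0 0" --pt "-40 0 0 0 0 0 0" --pt "-40 0 0 0 0 0 0" --pt "-40 0 0 0 0 0 0" --pt "-40 0 0 0 0 0 0" --pt "-40 0 0 0 0 0 0" --pt "-40 0 0 0 0 0 0" --pt "-40 0 0 0 0 0 0" --pt "0 -33.5 -11.5 0 0 0 0" --pt "0 -33.5 -11.5 0 0 0 0" --pt "0 -33.5 -11.5 0 0 0 0" --pt "0 -33.5 -11.5 0 0 0 0" --pt "0 -33.5 -11.5 0 0 0 0" --pt "0 -33.5 -11.5 0 0 0 0" --pt "0 -33.5 -11.5 0 0 0 0" --pt "0 -33.5 -11.5 0 0 0 0" --pt "0 0 0 0 0 0 0"

```text
clock: 8.67
eef_pos: [0.363, 0.1903, 0.3625]
tool_rot: [-0.572, -0.416, 0.573, -0.414]
ft_force: [-0.2, -0.8, 1.3]
grip_width: 0.0428
```

Call:
play_rows --pt "0 0 0 -0.11 0 0 0" --pt "0 0 0 -0.11 0 0 0" --pt "0 0 0 -0.11 0 0 0" --pt "0 0 0 -0.11 0 0 0" --pt "0 0 0 -0.11 0 0 0" --pt "0 0 0 -0.11 0 0 0" --pt "0 0 0 -0.11 0 0 0" --pt "0 0 0 -0.11 0 0 0" --pt "0 0 0 -0.11 0 0 0" --pt "0 0 0 -0.11 0 0 0" --pt "0 0 0 -0.11 0 0 0" --pt "0 0 0 -0.11 0 0 0" --pt "0 0 0 -0.11 0 0 0" --pt "0 0 0 -0.12 0 0 0" --pt "0 0 0 0 0 0 0"

```text
clock: 9.92
eef_pos: [0.3677, 0.1876, 0.3617]
tool_rot: [0.12, 0.697, -0.121, 0.696]
ft_force: [-0.0, -0.8, -0.7]
grip_width: 0.0429
```

```bash
python3 - <<'E'
from h import *
goto([-.225,.0015,.183],np.pi/2+.02); print(get_obs()['joint_pos'])
E
```

```text
shift [178.7  -2.4  -0.6] turn [-0.039 -0.001  0.002] at bay [-224.2    4.2  361.7] t 9.9167
[ 4.72196915e-01  4.75951846e-02  1.12063475e-01  1.63713331e+00
 -6.29719580e-04  8.13689768e-01]
```

Call:
play_rows --pt "20 -2.4 0 -0.039 0 0 0" --pt "36 0 0 0 0 0 0" --pt "36 0 0 0 0 0 0" --pt "36 0 0 0 0 0 0" --pt "25 0 0 0 0 0 0" --pt "15 0 0 0 0 0 0" --pt "10 0 0 0 0 0 0" --pt "0 0 0 0 0 0 0"

```text
clock: 10.58
eef_pos: [0.3651, 0.1844, 0.1816]
tool_rot: [0.107, 0.701, -0.11, 0.697]
ft_force: [0.2, -0.2, -0.7]
grip_width: 0.0427
```

Call:
play_rows --pt "0 0 8 0 0 0 0" --pt "0 0 8 0 0 0 0" --pt "0 0 6 0 0 0 0" --pt "0 0 4 0 0 0 0" --pt "0 0 4 0 0 0 0" --pt "0 0 4 0 0 0 0" --pt "0 0 4 0 0 0 0" --pt "0 0 4 0 0 0 0"

```text
clock: 11.25
eef_pos: [0.4073, 0.1726, 0.1844]
tool_rot: [0.107, 0.699, -0.107, 0.699]
ft_force: [-0.1, 0.4, 0.6]
grip_width: 0.0429
```

```bash
python3 - <<'E'
from h import *
goto([-.13,.0015,.183],np.pi/2+.02)
p=camera('scene');cv2.imwrite('pics/c3.png',cv2.resize(cv2.cvtColor(p['frame'][60:320,240:500],cv2.COLOR_RGB2BGR),None,fx=2.2,fy=2.2))
E
```

```text
shift [ 1.4 -1.9 51.9] turn [-0.002 -0.    -0.   ] at bay [-181.9    2.5  184.4] t 11.25
```

View pics/c3.png

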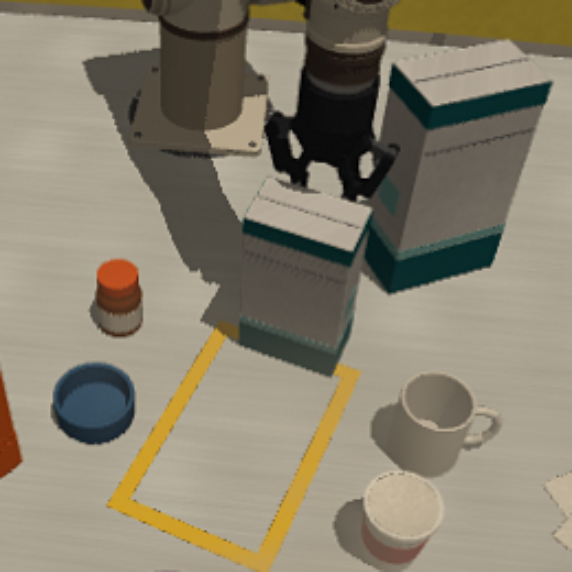

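The crop shows the fingers behind the carton's top edge (315,185), centred. The bowl (95,400) is clear of the tape. I'll push on over the balance point.

Call:
play_rows --pt "0 0 5 0 0 0 0" --pt "0 0 5 0 0 0 0" --pt "0 0 5 0 0 0 0" --pt "0 0 5 0 0 0 0" --pt "0 0 5 0 0 0 0" --pt "0 0 5 0 0 0 0" --pt "0 0 5 0 0 0 0" --pt "0 0 5 0 0 0 0" --pt "0 0 5 0 0 0 0" --pt "0 0 4 0 0 0 0" --pt "0 0 4 0 0 0 0" --pt "0 0 4 0 0 0 0" --pt "0 0 0 0 0 0 0" --pt "0 0 0 0 0 0 0"

```text
clock: 12.47
eef_pos: [0.4614, 0.1556, 0.1842]
tool_rot: [0.107, 0.699, -0.107, 0.699]
ft_force: [0.6, 0.5, 0.4]
grip_width: 0.0426
```

```bash
python3 - <<'E'
from h import *
goto([-.13,.0015,.183],np.pi/2+.02);print(get_obs()['ft_force'])
p=camera('scene');cv2.imwrite('pics/c4.png',cv2.resize(cv2.cvtColor(p['frame'][60:320,240:500],cv2.COLOR_RGB2BGR),None,fx=2.2,fy=2.2))
E
```

```text
shift [ 1.2 -2.  -4.9] turn [-0.002 -0.     0.   ] at bay [-125.1    3.5  184.2] t 12.4667
[0.58905488 0.46728862 0.36106684]
```

View pics/c4.png

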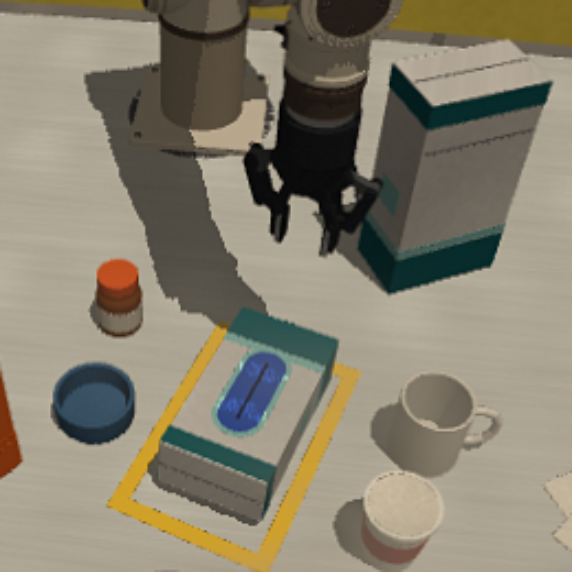

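The carton now lies on its back in the tape, opening up (252,392). I'll lift away and measure its footprint.

Call:
play_rows --pt "-20 0 -20 0 0 0 0" --pt "-30 0 -25 0 0 0 0" --pt "-30 0 -25 0 0 0 0" --pt "-30 0 -25 0 0 0 0" --pt "-30 0 0 0 0 0 0" --pt "-30 0 0 0 0 0 0" --pt "0 0 0 0 0 0 0" --pt "0 0 0 0 0 0 0"

```text
clock: 13.18
eef_pos: [0.3713, 0.1847, 0.3562]
tool_rot: [0.108, 0.698, -0.106, 0.7]
ft_force: [0.4, -0.2, -0.8]
grip_width: 0.0428
```

```bash
python3 - <<'E'
from h import *
for c in('scene','top'):
    p=camera(c);save(p,c+'2.png');W=world(p);Q=1000*((W-B)@RB)
    m=(abs(Q[...,0])<150)&(abs(Q[...,1])<95)&(abs(Q[...,2]-67)<9)
    r=cv2.minAreaRect(Q[m][:,:2].astype(np.float32));print(c,m.sum(),r,np.round(cv2.boxPoints(r)))
    print('z med',np.median(Q[m][:,2]))
    b=(abs(Q[...,0]-46)<70)&(abs(Q[...,1]+158)<60)&(Q[...,2]>28)&(Q[...,2]<50); print('bowl rim',b.sum(),cv2.minEnclosingCircle(Q[b][:,:2].astype(np.float32)))
    for t in('mug','tub','jar'):
        for r in pinpoint(t,p)[:1]: print(t,np.round(r['centre'],3))
E
```

```text
scene 3924 ((-1.2166366577148438, 4.8645782470703125), (222.369384765625, 116.12181091308594), 0.8973860144615173) [[-113.   61.]
 [-111.  -55.]
 [ 111.  -51.]
 [ 109.   65.]]
z med 65.08757481308407
bowl rim 351 ((44.892704010009766, -159.01353454589844), 46.13103103637695)
mug [ 0.566  0.312 -0.002]
tub [ 0.698  0.276 -0.001]
jar [ 0.432 -0.05   0.002]
top 2504 ((-0.42696380615234375, 3.965808868408203), (220.7284698486328, 116.06964874267578), 0.898703396320343) [[-112.   60.]
 [-110.  -56.]
 [ 111.  -52.]
 [ 109.   64.]]
z med 66.39460419783782
bowl rim 168 ((45.185237884521484, -159.17173767089844), 44.80141067504883)
mug [0.569 0.314 0.001]
tub [0.695 0.272 0.002]
jar [ 0.432 -0.044 -0.   ]
```

View pics/top2.png

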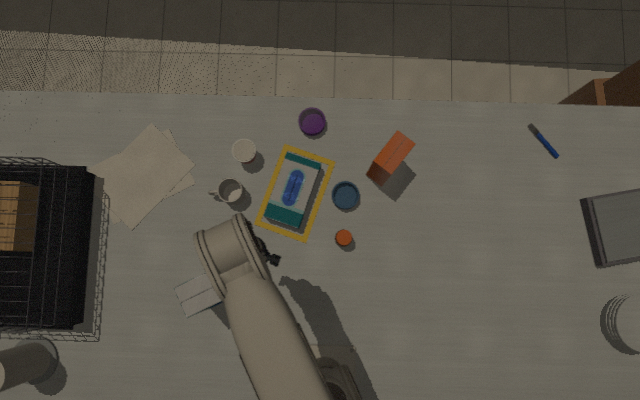

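Top view: the carton (293,188) lies inside the tape with its opening up, the bowl (346,195) is clear of the tape, and the arm touches nothing.

```bash
python3 -c "
from h import *
print(job_done())"
```

```text
the job is handed in; nothing more can be done
None
```

The job is done and handed in at about 13.6 s of robot time. I pushed the blue bowl out sideways with the fingertips, then pushed the small white carton over from about 185 mm up.

| Last check | Result |
|---|---|
| Carton | Flat on its back, opening up. Its footprint is -113 to +111 mm (x) and -56 to +65 mm (y), about 25 mm or more inside the tape's outer edge of ±143 / ±90.5 mm. |
| Bowl | Upright at bay (45, -159) mm, about 23 mm clear of the tape. |
| Mug, tub and jar | Where they were, within the measuring error of about 4 mm. |
| Gripper | Clear of everything. Wrist force readings at the end of each move stayed under 4 N. |

No check failed or disagreed. The scene and top cameras gave the same carton and bowl positions to within about 1 mm.

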